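Clear the cooled catch tray and hold the surface probe on its test mark

ROBOT

A 6-joint arm with a two-finger parallel gripper is mounted at the origin on the work surface. World frame = base frame: x ahead of the robot, y to its left, z up, the work surface at z = 0. Lengths are in m, angles in degrees, forces in N, time in s.
With the tool pointing down it reaches from about 0.35 to 0.875 m from the base axis. Payload 4.2 kg.
Tool frame: the origin (TCP) lies midway between the tips of the shut fingers; the grasp point (between the pads) lies 19 mm behind it; z points along the fingers, y is the line along which they close (so a half turn about z gives the same grasp; the last joint's range is limited). The gripper opens to 87 mm and grips with 3 to 60 N. Pads are 19 mm wide; open, the fingers measure 117 mm over their backs; the gripper's body (75 mm by 190 mm) begins 51 mm behind the grasp point.
Start: joints at [79.045, 22.042, 0.453, 0, -68.411, -14.817], TCP at [0.272, 0.563, 0.185] pointing down, gripper open.
Joint ranges: [-179.83, 179.83], [-69.29, 118.12], [-61.27, 80.66], [-181.25, 117.63], [-171.15, -9.14], [-177.46, 177.46]. Speed limits (degrees/s): [159.86, 159.86, 180, 180, 180, 180].

INTERFACE

Orientations are given as a 3x3 rotation matrix whose columns are the frame's x, y, z axes.
In Python, from station import r gives the robot as it stands.
- The arm moves only by the tool steer_hand, called after "Request:" in YAML: its name, and indented under it one key for each argument. Schema: {"type":"object","properties":{"segments":{"type":"array","items":{"type":"array","items":{"type":"number"},"minItems":7,"maxItems":7},"minItems":1,"maxItems":8},"only":{"type":"string"},"quiet":{"type":"boolean"},"lines":{"type":"string"}},"required":["segments"],"additionalProperties":false}. segments is a list of rows, 1 to 8 of them, each of 7 numbers: the opening from 0.0 (shut) to 1.0 (fully open), then dx, dy, dz in m, then a rotation vector rx, ry, rz in degrees; each row is the pose to reach, as a shift and turn from the pose commanded when the call began, along the tool's axes at that moment; what a row does not reach only later rows make up. A row lasts 1/10 s, in which the tool goes at most 0.05 m and 8.59 degrees, less where a joint would pass 70% of its speed; a pose out of reach is approached as far as the arm can. The fingers move at their own pace and stop on an object; the grip force is fixed at half the most. Time passes only in rows, so rows that do not move let the fingers close. The tool returns the time, the measured TCP pose, the force, the opening and the grip force at its end. only (a regular expression) keeps the lines of the reply that match it, lines (a string "A,B") keeps lines A to B, and quiet returns only ok. Input that does not fit is refused with a message, and nothing moves.
- r.sense(): the state, without advancing time (a new reading comes with each control period).
- r.capture(name): name is "scene" or "top" or "wrist"; returns a dict with "pixels" (384x512x3 uint8, red, green, blue), "z_map" (384x512 float32, m along the optical axis (not along the pixel's ray), 0 where there is no reading), "K" (3x3 intrinsics, pixels), "world_from_camera" (4x4, takes a point from camera to world coordinates). Camera axes: x right, y up, looking along -z (the intrinsics and any distortion apply to the point x, -y, -z); pixel columns grow to the right and rows downward; lengths in m; the calibration is good to about 2 mm. The wrist camera is an equidistant fisheye: a pixel r from the principal point sees the ray r / f radians off the axis. A picture is of the moment at which its call begins.
- r.finish_job(): hands the job in; it is judged then, once.
The state is a dict: "time_s": time; "joints": joint angles; "joint_velocities": joint speeds; "effort": joint torques, N m; "tcp_pos": TCP position; "ee_rot": TCP orientation; "wrist_force": force on the tool from outside, world axes, zero at the start; "moment": the same for the moment, N m; "gripper_width": opening from 0.0 (shut) to 1.0 (fully open); "gripper_force": force on a finger pad.
Only numpy, scipy, OpenCV 4.12 (cv2) and the standard library are available. Lean on these libraries where they do the work, as an engineer would, in place of code of your own. Each camera call takes 0.05 s, during which the arm holds its last target. There are 200 camera calls.

TASK

The chilled catch tray needs its surface temperature checked: first lift the two sealed sample jars off the tray and stand them upright in the free part of the tote, released. Then take the surface probe from its stand and hold it upright with its oblong foot inside the oblong outline marked on the tray floor and lined up with it, pressing lightly so that the sprung foot is pushed in about half of its 12 mm travel; never press hard. Finish while still holding it there, pressed and steady, and leave everything else on the table, and the carton in the tote, undisturbed.

Things in the scene. Friction and masses are not known exactly. Their poses are not given: they have to be found in the camera images.
- tray: white cooled outfeed unit, fixed, 220 (x) x 200 (y) mm, its recessed bare aluminium tray floor 200 x 180 mm. Origin: centre of its underside, on the table; the tray floor is 30 mm above it. White rims on the tray's -x, +y and -y sides, 10 mm wide, top 42 mm above the origin; a white housing with a chute mouth along the +x side (x from +110 to +155 mm, 75 mm high)
- mark (a point): the oblong outline of thin dark lines on the tray floor, 40 x 20 mm inside; its centre, at floor height, 30 mm in +x and 30 mm in +y from the tray's origin. This point's x axis runs along the outline's long side (which is the tray's y direction), z up. A jar may stand over it at the start. (The two small dark dots on the tray floor are something else.)
- jar1: sealed sample jar, amber glass with a flat metal cap, round, 36 mm diameter, 55 mm high over all, about 80 g; stands on the tray floor. Origin: centre of its underside, z up
- jar2: a second, identical sealed jar on the tray
- tote: grey open plastic tote, loose, 0.7 kg, 220 (x) x 150 (y) x 60 (z, height) mm outside, walls and floor 4 mm. Origin: centre of its underside. Its half towards its own -x is free, the +x part holds the carton
- carton: closed brown carton, 50 x 110 x 40 mm, standing in the +x part of the tote, its centre 72 mm from the tote's centre; leave it alone. Origin: centre of its underside
- stand: grey block, fixed, 80 (x) x 70 (y) x 65 mm high, on one side of the tray (the tote is on the other; sides vary). The probe hangs by its flange in its upright oblong hole, 3 mm play, foot long side along the block's x, probe origin 5 mm above the table; lift it straight up 70 mm to clear. Origin: centre of its underside
- probe: surface probe, 150 g, upright in the stand. Origin: on its axis at the lower face of the unpressed foot; z up its axis. From there up: steel foot 30 (x) x 10 (y) mm on a stem and round shank, black flange 46 x 32 mm at 60-66 mm, white handle 34 (x) x 24 (y) mm at 66-135 mm (top). Grip the handle across its 24 mm (along y), about 105 mm up
- foot_face (a point): centre of the lower face of the probe's foot; moves up the probe as the foot is pressed in
- foot (a joint): how far the sprung foot is pushed into the probe, 0 (free) to 0.012 m (hard stop); pressing takes about 1 N to start and 0.5 N more per mm (4 N at half travel, 7 N at the stop)
- bottle1: clear bottle with blue cap, 66 mm diameter, 150 mm high, bystander; origin: centre of its underside
- bottle2: amber bottle with blue cap, 56 mm diameter, 110 mm high, bystander; origin: centre of its underside
- mouse: grey computer mouse, 100 x 60 x 30 mm, bystander
- dish: white ceramic dish, 80 mm diameter, 25 mm high, bystander
- tips: white closed box, 85 x 120 x 45 mm, bystander

How it is judged:
By the outcome, as a careful person would: the job done as asked, in the order asked, and still so for the second after the job is handed in, while the arm keeps its last pose, push and grip.
It also fails if it takes over 61 s, if anything falls off the work surface, if the arm or the gripper's body presses on something with over 40 N, if the wrist force passes 120 N, or if a joint passes its speed limit or range.

## Working session

There is one attempt and no reset: what is moved stays moved. The work goes in short steps, Python scripts to look and compute and a tool call to move; the robot and the scene stay as the last step left them, time stands still between calls to the robot, and variables do not carry over. Pictures are saved under pics/ and viewed, at most 13 in all, crops included, and the job is handed in when it is done.

```bash
ls; mkdir -p pics
```

Create h.py:
```python
import numpy as np, cv2
from station import r
def cap(n,save=None):
    c=r.capture(n)
    if save: cv2.imwrite('pics/'+save,c['pixels'][:,:,::-1])
    return c
def pts(c):
    K=c['K'];z=c['z_map'];v,u=np.mgrid[0:z.shape[0],0:z.shape[1]]
    P=np.stack([(u-K[0,2])/K[0,0]*z,-(v-K[1,2])/K[1,1]*z,-z],-1)
    T=c['world_from_camera'];return P@T[:3,:3].T+T[:3,3]
```

Run:
```python
from h import *
s=r.sense();print(s)
c=cap('top','top.png');np.savez('top.npz',**c);print(c['K'],c['world_from_camera'])
cv2.imwrite('pics/topb.png',cv2.resize(c['pixels'][:,:,::-1],(800,600),interpolation=cv2.INTER_CUBIC))
```

```text
pics
station.py
{'time_s': 0.0, 'joints': array([ 7.90434864e+01,  2.20921171e+01,  3.81957152e-01, -2.87051480e-02,
       -6.84111805e+01, -1.48172609e+01]), 'joint_velocities': array([ 0.06654202,  0.01875832,  0.00186705,  0.05095926, -0.01539169,
        0.11832221]), 'effort': array([-1.31746994e-03, -3.90673077e+01,  1.87405872e+01,  4.21999231e+00,
        1.09845304e-02, -1.92192224e-04]), 'tcp_pos': array([0.27144837, 0.56223532, 0.18386101]), 'ee_rot': array([[ 9.00437547e-01, -4.34984464e-01, -8.59868756e-04],
       [-4.34985304e-01, -9.00435352e-01, -1.99060132e-03],
       [ 9.16244234e-05,  2.16644244e-03, -9.99997649e-01]]), 'wrist_force': array([ 0.04565293, -0.53044177, -0.35219197]), 'moment': array([-0.0275641 , -0.00463341, -0.0121995 ]), 'gripper_force': 0.0, 'gripper_width': 1.0018961075273745}
[[430.91535471   0.         259.87707553]
 [  0.         430.91535471 198.30748894]
 [  0.           0.           1.        ]] [[-0.02756172  0.99176244 -0.1250904   0.34270889]
 [-0.99956637 -0.02864105 -0.00683782 -0.03192759]
 [-0.01036421  0.1248477   0.99212178  1.25513872]
 [ 0.          0.          0.          1.        ]]
```

View pics/topb.png

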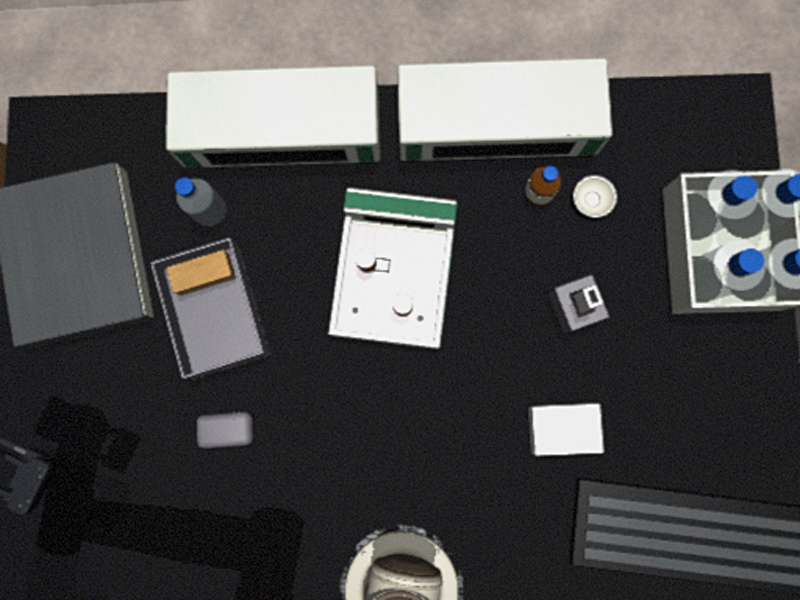

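The top view (shown at 1.5625x) has the tote at (210,310), the tray at (395,270) with jar caps at (365,258) and (402,302), and the stand with the probe at (582,303). I'll measure them from depth.

Run:
```python
from h import *
c=dict(np.load('top.npz'));P=pts(c);k=600/384
def box(u0,v0,u1,v1):
    m=np.zeros(P.shape[:2],bool);m[int(v0/k):int(v1/k),int(u0/k):int(u1/k)]=1;return m&(c['z_map']>0)
def rep(n,m):
    p=P[m];q=(p[:,:2]*1000).astype(np.float32);R=cv2.minAreaRect(q)
    print(n,m.sum(),'mean',p.mean(0).round(4),'rect',np.round(R[0],1),np.round(R[1],1),round(R[2],2))
Z=P[...,2]
rep('jar A',box(340,235,390,280)&(Z>.07)&(Z<.1))
rep('jar B',box(380,280,425,325)&(Z>.07)&(Z<.1))
t=box(315,180,470,360)
rep('tray floor',t&(Z>.026)&(Z<.034)); rep('tray all',t&(Z>.026)&(Z<.06)); rep('housing',t&(Z>.069)&(Z<.08)&(np.arange(384)[:,None]<225/k))
t=box(140,225,280,390);rep('tote all',t&(Z>.02)&(Z<.09));rep('tote rim',t&(Z>.053)&(Z<.067));rep('tote floor',t&(Z>.001)&(Z<.008));rep('carton',t&(Z>.038)&(Z<.048))
t=box(540,265,620,340);rep('stand',t&(Z>.06)&(Z<.068));rep('flange',t&(Z>.069)&(Z<.074));rep('handle',t&(Z>.13)&(Z<.15))
for n,b in dict(b1=(170,170,235,230),b2=(520,160,565,210),dish=(568,170,622,222),tips=(520,395,610,465),mouse=(190,405,260,455)).items():
    rep(n,box(*b)&(Z>.015))
im=c['pixels'][:,:,::-1]
a=cv2.resize(im[115:230,205:300],None,fx=5,fy=5,interpolation=cv2.INTER_CUBIC)
b=cv2.resize(im[170:215,350:395],None,fx=6,fy=6,interpolation=cv2.INTER_CUBIC)
o=np.zeros((575,800,3),np.uint8);o[:,:475]=a;o[:270,500:770]=b;cv2.imwrite('pics/crop1.png',o)
```

```text
jar A 140 mean [0.585  0.0477 0.0844] rect [585.3  47.8] [33.7 35.2] 87.83
jar B 137 mean [ 0.5019 -0.0162  0.085 ] rect [502.5 -16.2] [33.1 33.5] 88.4
tray floor 3595 mean [0.5507 0.002  0.0301] rect [551.7   2.7] [189.5 230.9] 79.09
tray all 4790 mean [0.5486 0.0034 0.033 ] rect [551.7   3.6] [200.3 223.5] 81.36
housing 1030 mean [ 0.6796 -0.0156  0.0756] rect [680.8 -16.1] [200.1  45.6] 81.45
tote all 2045 mean [0.5392 0.3568 0.0441] rect [508.4 366.5] [236.3 209.8] 15.86
tote rim 491 mean [0.5103 0.3396 0.0591] rect [503.4 356.5] [220.5 193.3] 16.26
tote floor 3762 mean [0.5048 0.3404 0.0036] rect [520.8 349.7] [267.8 314.4] 89.57
carton 898 mean [0.5607 0.3597 0.0437] rect [501.3 360. ] [218.3 202. ] 16.36
stand 424 mean [ 0.4948 -0.3293  0.0646] rect [ 497.6 -334.3] [80.4 71.4] 18.01
flange 61 mean [ 0.4962 -0.3296  0.0707] rect [ 498.2 -334.5] [75.7 67.5] 18.84
handle 130 mean [ 0.497  -0.3332  0.139 ] rect [ 497.5 -334.4] [33.8 25.1] 21.1
b1 680 mean [0.6953 0.3385 0.096 ] rect [701.1 345. ] [57.  64.7] 46.72
b2 410 mean [ 0.7126 -0.2759  0.0737] rect [ 718.2 -279.9] [55.5 49.4] 71.79
dish 276 mean [ 0.7067 -0.3844  0.0214] rect [ 703.2 -381.7] [76.8 77.2] 60.49
tips 1410 mean [ 0.2747 -0.2985  0.0441] rect [ 274.5 -301.1] [ 85.1 121.8] 0.73
mouse 731 mean [0.2893 0.3113 0.0281] rect [289.2 312.5] [59.9 98. ] 2.27
```

View pics/crop1.png

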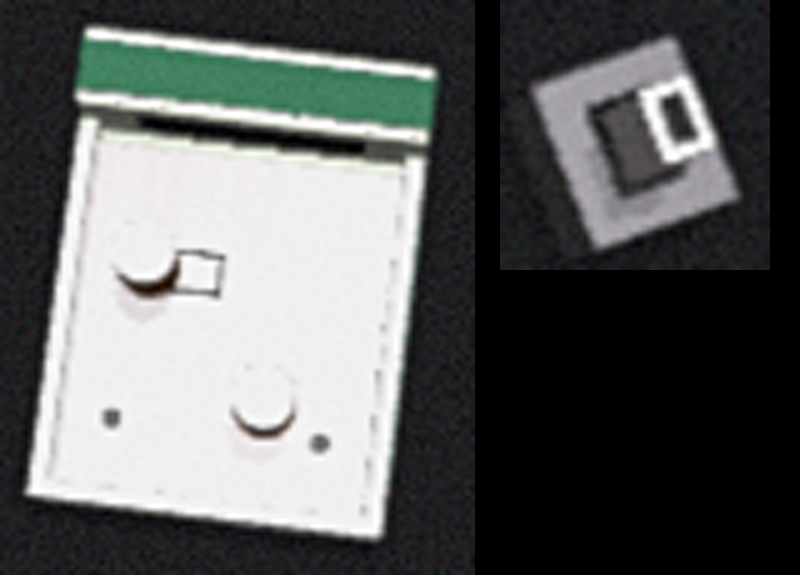

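Everything fits the given sizes. Still to do: refine the tote fit, because another object contaminated its mask, and work out the moves.

Add to h.py:
```python
def go(x,y,z,psi):
    "tool-axis shift and turn from the present pose to a tool-down pose with tool x at yaw psi"
    from scipy.spatial.transform import Rotation as R
    s=r.sense();d=s['ee_rot'].T@(np.array([x,y,z])-s['tcp_pos'])
    G=R.from_euler('z',psi,degrees=True).as_matrix()@np.diag([1,-1,-1])
    print('t',round(s['time_s'],2),'tcp',s['tcp_pos'].round(4),'shift',d.round(4),'rot',R.from_matrix(s['ee_rot'].T@G).as_rotvec(degrees=True).round(2),'len',np.linalg.norm(d).round(3), 'w',s['gripper_width'],s['gripper_force'],s['wrist_force'].round(2))
```

Run:
```python
from h import *
c=dict(np.load('top.npz'));P=pts(c);Z=P[...,2];X=P[...,0];Y=P[...,1]
# exclude the neighbouring grey unit and bottle
m=(c['z_map']>0)&(np.hypot(X-.50,Y-.34)<.15)&(np.hypot(X-.70,Y-.345)>.045)
for n,a,b in [('rim',.055,.065),('carton',.041,.048),('floor',.001,.007)]:
    k=cv2.morphologyEx((m&(Z>a)&(Z<b)).astype(np.uint8),cv2.MORPH_OPEN,np.ones((3,3))) if n=='carton' else (m&(Z>a)&(Z<b)).astype(np.uint8)
    N,L,S,C=cv2.connectedComponentsWithStats(k)
    for i in np.argsort(-S[1:,4])[:3]+1:
        q=(P[L==i][:,:2]*1000).astype(np.float32);print(n,S[i,4],cv2.minAreaRect(q))
q=(P[m&(Z>.054)&(Z<.066)][:,:2]*1000).astype(np.float32);print(cv2.minAreaRect(q))
for psi,p in [(-74,(.585,.048,.13))]: go(*p,psi)
```

```text
rim 231 ((501.38079833984375, 362.6501159667969), (221.93588256835938, 101.64310455322266), 17.968944549560547)
rim 132 ((547.7948608398438, 272.82513427734375), (187.8678741455078, 36.53831100463867), 26.580801010131836)
rim 42 ((425.9055480957031, 251.11172485351562), (23.70639991760254, 49.980857849121094), 49.606544494628906)
carton 152 ((565.8298950195312, 373.6630859375), (34.76091766357422, 64.53333282470703), 14.495841979980469)
carton 95 ((596.7347412109375, 319.3435363769531), (35.87089157104492, 29.87510108947754), 8.36728286743164)
carton 44 ((594.3369140625, 354.9969177246094), (15.67361068725586, 34.41570281982422), 20.07600975036621)
floor 1774 ((499.14263916015625, 340.064697265625), (179.39248657226562, 132.74270629882812), 16.19457244873047)
floor 143 ((382.4017639160156, 396.9716796875), (101.1673812866211, 39.00332260131836), 72.6158447265625)
floor 83 ((363.7341003417969, 346.94732666015625), (37.78362274169922, 77.40596008300781), 29.80231475830078)
((500.2786560058594, 367.07586669921875), (220.46749877929688, 215.28762817382812), 16.26265525817871)
t 0.05 tcp [0.2714 0.5623 0.1839] shift [0.506  0.3266 0.0546] rot [ 0.11 -0.06 48.22] len 0.605 w 1.0013712986906498 0.0 [-0.09  0.38  0.84]
```

Add to h.py:
```python
def plane(c,u,v,z):
    "world point where the ray of pixel (u,v) (pinhole) meets height z"
    K=c['K'];T=c['world_from_camera'];d=T[:3,:3]@np.array([(u-K[0,2])/K[0,0],-(v-K[1,2])/K[1,1],-1])
    return T[:3,3]+d*(z-T[2,3])/d[2]
```

Run:
```python
from h import *
c=dict(np.load('top.npz'));k=600/384
q=np.array([plane(c,u/k,v/k,.06)[:2]*1000 for u,v in [(152,262),(233,239),(268,352),(185,377)]]);print(q.round(1),q.mean(0),[np.linalg.norm(q[i]-q[i-1]).round(1) for i in range(4)])
for i,j in[(0,3),(1,2)]: d=q[i]-q[j];print(np.degrees(np.arctan2(d[1],d[0])))
```

```text
[[594.1 434.2]
 [632.3 287.3]
 [425.  223.9]
 [384.8 371.4]] [509.01743436 329.18978535] [np.float64(218.5), np.float64(151.8), np.float64(216.8), np.float64(152.9)]
16.703251884916646
16.992432286670116
```

Request:
steer_hand:
  segments:
    - [1, 0.04, 0.03, 0, 0, 0, 6]
    - [1, 0.08, 0.055, 0, 0, 0, 12]
    - [1, 0.12, 0.08, 0, 0, 0, 18]
    - [1, 0.16, 0.105, 0, 0, 0, 24]
    - [1, 0.2, 0.13, 0, 0, 0, 30]
    - [1, 0.24, 0.155, 0, 0, 0, 36]
    - [0.9, 0.28, 0.18, 0, 0, 0, 42]
    - [0.8, 0.32, 0.205, 0, 0, 0, 48.2]

```text
time_s: 0.85
tcp_pos: [0.471, 0.2372, 0.1846]
ee_rot: [[0.272, -0.962, -0.001], [-0.962, -0.272, -0.0], [0.0, 0.001, -1.0]]
wrist_force: [0.6, 0.8, 1.2]
gripper_width: 0.892
gripper_force: 0.0
```

```bash
python3 -c "
from h import *
go(.585,.048,.13,-74)"
```

```text
t 0.85 tcp [0.471  0.2372 0.1846] shift [ 0.213  -0.0582  0.0546] rot [ 0.05 -0.01 -0.21] len 0.227 w 0.8919234318364243 0.0 [0.63 0.84 1.15]
```

Request:
steer_hand:
  segments:
    - [0.7, 0.048, -0.013, 0, 0, 0, 0]
    - [0.7, 0.096, -0.026, 0, 0, 0, 0]
    - [0.7, 0.144, -0.039, 0.015, 0, 0, 0]
    - [0.7, 0.19, -0.052, 0.035, 0, 0, 0]
    - [0.7, 0.213, -0.058, 0.055, 0, 0, -0.2]
    - [0.7, 0.213, -0.058, 0.055, 0, 0, -0.2]

```text
time_s: 1.45
tcp_pos: [0.5837, 0.0468, 0.1254]
ee_rot: [[0.274, -0.962, -0.008], [-0.962, -0.274, -0.002], [-0.0, 0.009, -1.0]]
wrist_force: [0.3, 0.3, -0.3]
gripper_width: 0.7
gripper_force: 0.0
```

```bash
python3 -c "
from h import *
c=cap('wrist','w1.png')
go(.585,.048,.051,-74)"
```

```text
t 1.5 tcp [0.5842 0.0483 0.1273] shift [ 0.0005 -0.0011  0.0763] rot [0.31 0.   0.02] len 0.076 w 0.6971062793659929 0.0 [-0.06  0.5   1.08]
```

View pics/w1.png

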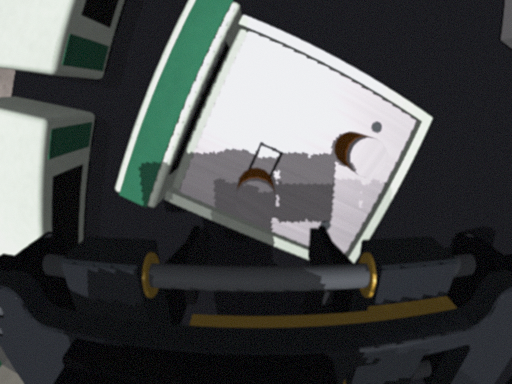

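The wrist view shows jar A at (255,190) beside the outline, just ahead of the fingers, with nothing in the way. Next I descend, grip and lift.

Request:
steer_hand:
  segments:
    - [0.7, 0, -0.001, 0.03, 0, 0, 0]
    - [0.7, 0, -0.001, 0.06, 0, 0, 0]
    - [0.7, 0, -0.001, 0.0755, 0, 0, 0]
    - [0.7, 0, -0.001, 0.0755, 0, 0, 0]
    - [0.35, 0, -0.001, 0.0755, 0, 0, 0]
    - [0, 0, -0.001, 0.0755, 0, 0, 0]
    - [0, 0, -0.001, 0.0755, 0, 0, 0]
    - [0, 0, -0.001, 0.0755, 0, 0, 0]

```text
time_s: 2.3
tcp_pos: [0.5868, 0.0509, 0.0555]
ee_rot: [[0.28, -0.96, 0.002], [-0.96, -0.28, 0.001], [-0.0, -0.002, -1.0]]
wrist_force: [0.3, -0.7, -1.6]
gripper_width: 0.421
gripper_force: 0.0
```

Request:
steer_hand:
  segments:
    - [0, 0, 0, 0, 0, 0, 0]
    - [0, 0, 0, -0.02, 0, 0, 0]
    - [0, 0, 0, -0.06, 0, 0, 0]
    - [0, 0, 0, -0.1, 0, 0, 0]
    - [0, 0, 0, -0.1, 0, 0, 0]

```text
time_s: 2.8
tcp_pos: [0.5906, 0.0513, 0.1614]
ee_rot: [[0.28, -0.96, 0.013], [-0.96, -0.28, 0.003], [0.001, -0.014, -1.0]]
wrist_force: [1.3, 0.1, -0.2]
gripper_width: 0.022
gripper_force: 0.0
```

```bash
python3 -c "
from h import *
go(.4604,.3521,.15,-73.5)"
```

```text
t 2.8 tcp [0.5906 0.0513 0.1614] shift [-0.3252  0.0407  0.0105] rot [-0.78 -0.08 -0.21] len 0.328 w 0.022314553482960332 0.0 [ 1.26  0.11 -0.24]
```

The fingers were slower than I expected and came up empty. I'll look.

Request:
steer_hand:
  segments:
    - [0.7, -0.03, 0, 0, 0, 0, 0]
    - [0.7, -0.06, 0, 0, 0, 0, 0]
    - [0.7, -0.1, 0, 0, 0, 0, 0]
    - [0.7, -0.14, 0, 0, 0, 0, 0]
    - [0.7, -0.17, 0, 0, 0, 0, 0]
    - [0.7, -0.17, 0, 0, 0, 0, 0]

```text
time_s: 3.4
tcp_pos: [0.5379, 0.2168, 0.1543]
ee_rot: [[0.284, -0.959, 0.0], [-0.959, -0.284, 0.001], [-0.001, -0.0, -1.0]]
wrist_force: [0.3, 0.4, 0.3]
gripper_width: 0.488
gripper_force: 0.0
```

Run:
```python
from h import *
c=cap('top');np.savez('top2.npz',**c);w=cap('wrist')
o=np.zeros((600,800,3),np.uint8)
o[:384,:512]=w['pixels'][:,:,::-1]
a=cv2.resize(c['pixels'][110:230,190:310,::-1],None,fx=2.3,fy=2.3,interpolation=cv2.INTER_CUBIC);o[320:320+a.shape[0],520:520+a.shape[1]]=a
cv2.imwrite('pics/c2.png',o)
P=pts(c);Z=P[...,2]
k=((Z>.075)&(Z<.1)&(abs(P[...,0]-.54)<.1)&(abs(P[...,1])<.1)).astype(np.uint8)
N,L,S,C=cv2.connectedComponentsWithStats(k)
for i in range(1,N):
  if S[i,4]>25:print(S[i,4],P[L==i].mean(0),C[i],cv2.minAreaRect((P[L==i][:,:2]*1000).astype(np.float32)))
go(.585,.048,.13,-74)
```

```text
134 [0.58517368 0.04778258 0.08504543] [233.03731343 165.00746269] ((585.3397216796875, 47.876617431640625), (34.621482849121094, 33.597068786621094), 1.2958672046661377)
136 [ 0.5022739  -0.0161666   0.08516579] [256.94852941 194.02941176] ((502.1512145996094, -16.288236618041992), (33.065155029296875, 33.47908401489258), 89.15447998046875)
t 3.5 tcp [0.5384 0.2142 0.1542] shift [0.1726 0.0019 0.0243] rot [ 0.03 -0.01  0.3 ] len 0.174 w 0.576295789029048 0.0 [-0.26 -0.4   0.61]
```

View pics/c2.png

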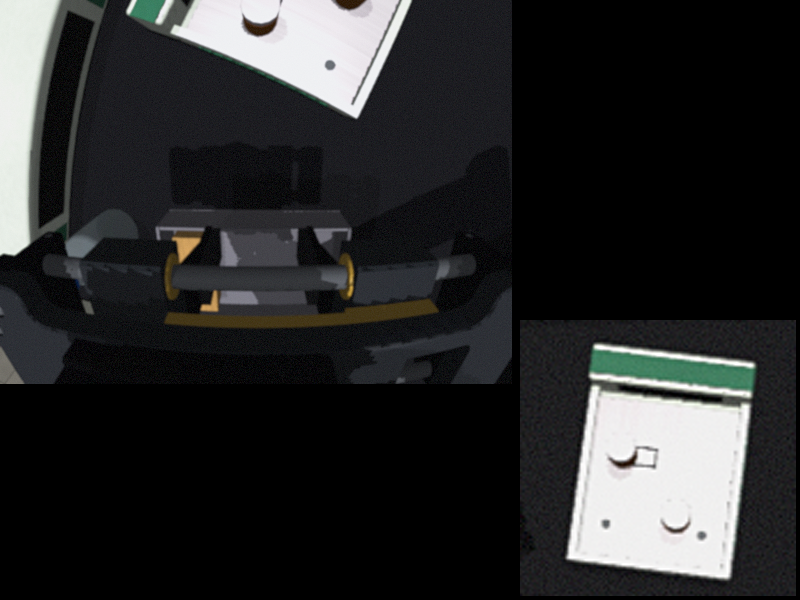

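Both jars stand unmoved: caps at (262,10) in the wrist view and (620,455) / (676,515) in the crop. I only need to allow longer closing times.

Request:
steer_hand:
  segments:
    - [0.65, 0.045, 0, 0, 0, 0, 0.3]
    - [0.65, 0.09, 0, 0, 0, 0, 0.3]
    - [0.65, 0.135, 0.001, 0, 0, 0, 0.3]
    - [0.65, 0.1725, 0.002, 0, 0, 0, 0.3]
    - [0.65, 0.1725, 0.002, 0.024, 0, 0, 0.3]
    - [0.65, 0.1725, 0.002, 0.024, 0, 0, 0.3]

```text
time_s: 4.1
tcp_pos: [0.5827, 0.0446, 0.1274]
ee_rot: [[0.27, -0.963, -0.007], [-0.963, -0.27, -0.001], [-0.001, 0.007, -1.0]]
wrist_force: [-1.1, -0.5, -1.0]
gripper_width: 0.649
gripper_force: 0.0
```

```bash
python3 -c "
from h import *
go(.585,.048,.051,-74)"
```

```text
t 4.1 tcp [0.5827 0.0446 0.1274] shift [-0.0026 -0.0037  0.0764] rot [ 0.39  0.05 -0.36] len 0.077 w 0.6490713557987385 0.0 [-1.09 -0.46 -1.01]
```

Request:
steer_hand:
  segments:
    - [0.65, -0.001, -0.001, 0.03, 0, 0, 0]
    - [0.65, -0.001, -0.001, 0.06, 0, 0, 0]
    - [0.65, -0.001, -0.001, 0.076, 0, 0, 0]
    - [0.65, -0.001, -0.001, 0.076, 0, 0, 0]
    - [0.65, -0.001, -0.001, 0.076, 0, 0, 0]

```text
time_s: 4.6
tcp_pos: [0.5864, 0.049, 0.0553]
ee_rot: [[0.275, -0.961, 0.001], [-0.961, -0.275, -0.0], [0.001, -0.001, -1.0]]
wrist_force: [0.7, -0.5, 0.3]
gripper_width: 0.65
gripper_force: 0.0
```

Request:
steer_hand:
  segments:
    - [0, 0, 0, 0, 0, 0, 0]
    - [0, 0, 0, 0, 0, 0, 0]
    - [0, 0, 0, 0, 0, 0, 0]
    - [0, 0, 0, 0, 0, 0, 0]
    - [0, 0, 0, 0, 0, 0, 0]
    - [0, 0, 0, 0, 0, 0, 0]
    - [0, 0, 0, 0, 0, 0, 0]

```text
time_s: 5.3
tcp_pos: [0.5857, 0.0489, 0.0544]
ee_rot: [[0.274, -0.962, -0.0], [-0.962, -0.274, -0.0], [0.0, 0.0, -1.0]]
wrist_force: [0.6, -0.4, 0.8]
gripper_width: 0.098
gripper_force: 0.0
```

```bash
python3 -c "
from h import *
go(.585,.048,.051,-74)"
```

```text
t 5.3 tcp [0.5857 0.0489 0.0544] shift [0.0007 0.0009 0.0034] rot [ 0.   -0.   -0.07] len 0.004 w 0.0977020465319485 0.0 [ 0.6  -0.4   0.83]
```

Run:
```python
from h import *
w=cap('wrist');c=cap('scene');print(c['world_from_camera'].round(3),r.sense()['gripper_width'],r.sense()['gripper_force'])
o=np.zeros((600,800,3),np.uint8)
o[:384,:512]=c['pixels'][:,:,::-1];b=w['pixels'][130:330,150:400,::-1];o[390:590,:250]=b
T=c['world_from_camera'];K=c['K'];p=T[:3,:3].T@(np.array([.585,.048,.06])-T[:3,3]);u=int(K[0,2]+K[0,0]*p[0]/-p[2]);v=int(K[1,2]+K[1,1]*p[1]/p[2]);print(u,v)
a=cv2.resize(c['pixels'][v-50:v+50,u-65:u+65,::-1],None,fx=4,fy=4,interpolation=cv2.INTER_CUBIC)[200-105:200+105];o[390:600,260:780]=a
cv2.imwrite('pics/c3.png',o)
```

```text
[[-0.577 -0.632  0.516  1.173]
 [ 0.816 -0.434  0.382  0.48 ]
 [-0.017  0.642  0.767  1.036]
 [ 0.     0.     0.     1.   ]] 0.03365029485087083 0.0
260 206
```

View pics/c3.png

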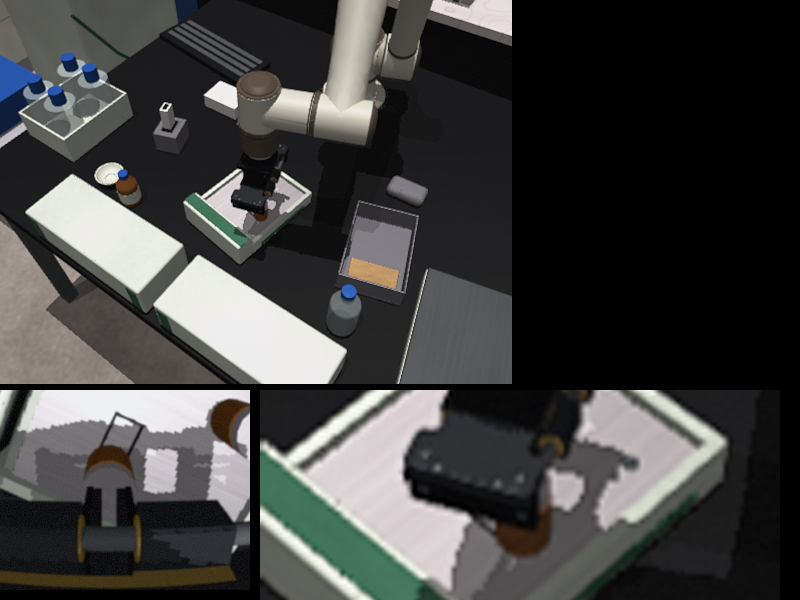

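Add to h.py:
```python
def wpts(c):
    K=c['K'];z=c['z_map'];v,u=np.mgrid[0:z.shape[0],0:z.shape[1]]
    x=(u-K[0,2])/K[0,0];y=(v-K[1,2])/K[1,1];t=np.hypot(x,y);t[t==0]=1e-9
    f=np.tan(t)/t
    P=np.stack([x*f*z,-y*f*z,-z],-1);T=c['world_from_camera'];return P@T[:3,:3].T+T[:3,3]
```

Run:
```python
from h import *
w=cap('wrist');P=wpts(w);np.savez('w.npz',**w)
print('cam',w['world_from_camera'].round(3),w['K'][0])
R=r.sense();M=R['ee_rot'];t=R['tcp_pos']
for u,v in [(257,172),(257,182),(240,185),(275,185),(242,215),(275,215),(242,200),(275,200),(258,205),(245,230),(275,230)]:
    print(u,v,P[v,u].round(3),'tool',(M.T@(P[v,u]-t)).round(3),w['pixels'][v,u])
c=cap('scene');Q=pts(c)
for u,v in [(260,213),(258,218),(262,208),(250,205)]: print('s',u,v,Q[v,u].round(3),c['pixels'][v,u])
b=cv2.resize(w['pixels'][140:260,180:340,::-1],None,fx=5,fy=5,interpolation=cv2.INTER_CUBIC)
b=np.clip(b.astype(float)*1.8,0,255).astype(np.uint8);cv2.imwrite('pics/c4.png',b)
```

```text
cam [[-0.961  0.263  0.081  0.609]
 [-0.275 -0.919 -0.281 -0.027]
 [ 0.    -0.293  0.956  0.255]
 [ 0.     0.     0.     1.   ]] [297.31863964   0.         258.69272608]
257 172 [0.596 0.022 0.031] tool [ 0.029 -0.002  0.023] [30 31 32]
257 182 [0.594 0.03  0.03 ] tool [ 0.02  -0.002  0.025] [122 115 122]
240 185 [0.606 0.036 0.03 ] tool [ 0.018 -0.016  0.024] [120 114 119]
275 185 [0.579 0.028 0.03 ] tool [0.018 0.012 0.024] [122 116 122]
242 215 [0.601 0.038 0.086] tool [ 0.015 -0.011 -0.032] [89 86 89]
275 215 [0.581 0.033 0.086] tool [ 0.014  0.009 -0.031] [86 82 87]
242 200 [0.602 0.037 0.06 ] tool [ 0.016 -0.013 -0.006] [53 30  8]
275 200 [0.58  0.032 0.056] tool [ 0.014  0.01  -0.002] [44 23  3]
258 205 [0.592 0.031 0.08 ] tool [ 0.019 -0.002 -0.026] [72 71 74]
245 230 [0.597 0.042 0.099] tool [ 0.01  -0.009 -0.044] [0 0 4]
275 230 [0.581 0.037 0.099] tool [ 0.01   0.008 -0.045] [7 7 7]
s 260 213 [0.664 0.103 0.167] [5 6 8]
s 258 218 [0.607 0.054 0.042] [52 30 13]
s 262 208 [0.668 0.111 0.195] [13 13 14]
s 250 205 [0.676 0.086 0.195] [17 19 20]
```

View pics/c4.png

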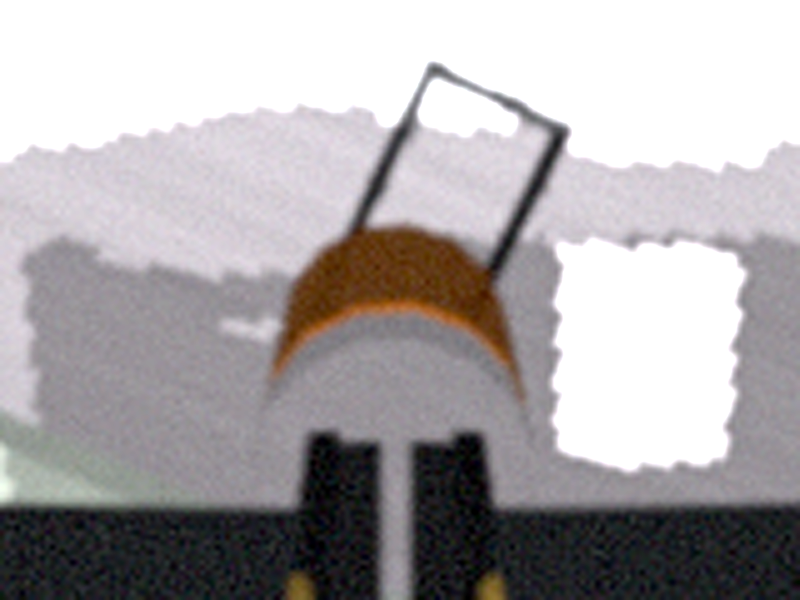

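The crop shows the shut fingers (tips at about row 435) ending above the jar cap instead of beside the jar. So the real tips are higher than the reported TCP. I'll measure by how much.

Run:
```python
from h import *
w=dict(np.load('w.npz'));P=wpts(w);R=r.sense();M=R['ee_rot'];t=R['tcp_pos'];print(R['joints'],t)
for v in range(216,262,3):
    print(v,[tuple((M.T@(P[v,u]-t)*1000).round().astype(int))+(int(w['pixels'][v,u].sum()),) for u in (245,252,259,266,273)])
```

```text
[ 2.05507886e+01  2.55080975e+01 -1.46464255e+01 -3.64713664e-04
 -4.98539231e+01 -4.62337738e+00] [0.58570267 0.04891839 0.05437502]
216 [(np.int64(14), np.int64(-9), np.int64(-31), 244), (np.int64(14), np.int64(-5), np.int64(-31), 257), (np.int64(14), np.int64(-1), np.int64(-31), 245), (np.int64(14), np.int64(3), np.int64(-31), 251), (np.int64(14), np.int64(8), np.int64(-32), 251)]
219 [(np.int64(12), np.int64(-9), np.int64(-32), 253), (np.int64(12), np.int64(-5), np.int64(-31), 254), (np.int64(12), np.int64(-1), np.int64(-31), 248), (np.int64(12), np.int64(3), np.int64(-31), 255), (np.int64(12), np.int64(8), np.int64(-31), 254)]
222 [(np.int64(10), np.int64(-10), np.int64(-31), 260), (np.int64(10), np.int64(-5), np.int64(-32), 256), (np.int64(10), np.int64(-1), np.int64(-31), 259), (np.int64(10), np.int64(3), np.int64(-31), 254), (np.int64(10), np.int64(8), np.int64(-31), 265)]
225 [(np.int64(8), np.int64(-10), np.int64(-32), 228), (np.int64(8), np.int64(-5), np.int64(-31), 250), (np.int64(8), np.int64(-1), np.int64(-31), 254), (np.int64(8), np.int64(3), np.int64(-32), 259), (np.i
[... 2299 characters left out ...]
4(-200), 12), (np.int64(9), np.int64(-4), np.int64(-72), 40), (np.int64(-13), np.int64(-1), np.int64(-31), 270), (np.int64(9), np.int64(2), np.int64(-72), 34), (np.int64(11), np.int64(6), np.int64(-75), 31)]
258 [(np.int64(9), np.int64(-8), np.int64(-75), 23), (np.int64(9), np.int64(-4), np.int64(-75), 42), (np.int64(-15), np.int64(-1), np.int64(-32), 253), (np.int64(9), np.int64(2), np.int64(-74), 15), (np.int64(11), np.int64(6), np.int64(-78), 11)]
261 [(np.int64(9), np.int64(-8), np.int64(-78), 25), (np.int64(9), np.int64(-4), np.int64(-78), 29), (np.int64(-44), np.int64(-1), np.int64(13), 243), (np.int64(8), np.int64(2), np.int64(-77), 27), (np.int64(11), np.int64(5), np.int64(-82), 12)]
```

The tips really end 38 mm behind the reported TCP, at z ≈ 0.093, and they are well centred on the jar. From here I use tip z = reported z + 0.038. I'll open, descend in steps while watching the force, then close.

Request:
steer_hand:
  segments:
    - [0.65, 0, 0, 0, 0, 0, 0]
    - [0.65, 0, 0, 0, 0, 0, 0]
    - [0.65, 0, 0, 0, 0, 0, 0]
    - [0.65, 0, 0, 0, 0, 0, 0]
    - [0.65, 0, 0, 0, 0, 0, 0]
    - [0.65, 0, 0, 0, 0, 0, 0]
    - [0.65, 0, 0, 0.012, 0, 0, 0]
    - [0.65, 0, 0, 0.012, 0, 0, 0]

```text
time_s: 6.3
tcp_pos: [0.5842, 0.0486, 0.0404]
ee_rot: [[0.274, -0.962, -0.004], [-0.962, -0.274, -0.001], [-0.0, 0.004, -1.0]]
wrist_force: [-0.6, -1.2, -0.4]
gripper_width: 0.615
gripper_force: 0.0
```

Request:
steer_hand:
  segments:
    - [0.65, 0, 0, 0.01, 0, 0, 0]
    - [0.65, 0, 0, 0.02, 0, 0, 0]
    - [0.65, 0, 0, 0.03, 0, 0, 0]
    - [0.65, 0, 0, 0.03, 0, 0, 0]
    - [0, 0, 0, 0.03, 0, 0, 0]
    - [0, 0, 0, 0.03, 0, 0, 0]
    - [0, 0, 0, 0.03, 0, 0, 0]
    - [0, 0, 0, 0.03, 0, 0, 0]

```text
time_s: 7.1
tcp_pos: [0.586, 0.049, 0.0129]
ee_rot: [[0.274, -0.962, 0.001], [-0.962, -0.274, 0.0], [-0.0, -0.001, -1.0]]
wrist_force: [-1.4, -0.2, 0.2]
gripper_width: 0.402
gripper_force: 30.0
```

Request:
steer_hand:
  segments:
    - [0, 0, 0, 0, 0, 0, 0]
    - [0, 0, 0, 0, 0, 0, 0]

```text
time_s: 7.3
tcp_pos: [0.586, 0.049, 0.0129]
ee_rot: [[0.275, -0.962, 0.001], [-0.962, -0.275, 0.0], [0.0, -0.001, -1.0]]
wrist_force: [-0.3, 1.0, 2.3]
gripper_width: 0.406
gripper_force: 30.0
```

Request:
steer_hand:
  segments:
    - [0, 0, 0, 0, 0, 0, 0]
    - [0, 0, 0, -0.004, 0, 0, 0]
    - [0, 0, 0, -0.004, 0, 0, 0]

```text
time_s: 7.6
tcp_pos: [0.5858, 0.0489, 0.0167]
ee_rot: [[0.274, -0.962, 0.0], [-0.962, -0.274, 0.0], [-0.0, -0.0, -1.0]]
wrist_force: [0.2, 0.4, -1.3]
gripper_width: 0.402
gripper_force: 30.0
```

Gripped: 0.40 matches 36 mm, at 30 N. I'll carry it to the tote.

Request:
steer_hand:
  segments:
    - [0, 0, 0, -0.04, 0, 0, 0]
    - [0, 0, 0, -0.08, 0, 0, 0]
    - [0, 0, 0, -0.11, 0, 0, 0]
    - [0, 0, 0, -0.11, 0, 0, 0]

```text
time_s: 8.0
tcp_pos: [0.5891, 0.0496, 0.1317]
ee_rot: [[0.275, -0.961, 0.01], [-0.961, -0.275, 0.002], [0.001, -0.01, -1.0]]
wrist_force: [0.2, -1.3, -0.5]
gripper_width: 0.403
gripper_force: 30.0
```

```bash
python3 -c "
from h import *
go(.4604,.3521,.12,-73.5)"
```

```text
t 8.0 tcp [0.5891 0.0496 0.1317] shift [-0.3262  0.0406  0.011 ] rot [-0.6  -0.04 -0.52] len 0.329 w 0.40274009082352447 29.972618854071698 [ 0.16 -1.33 -0.5 ]
```

Request:
steer_hand:
  segments:
    - [0, -0.045, 0.005, 0, 0, 0, -0.5]
    - [0, -0.09, 0.01, 0, 0, 0, -0.5]
    - [0, -0.135, 0.015, 0, 0, 0, -0.5]
    - [0, -0.18, 0.02, 0, 0, 0, -0.5]
    - [0, -0.225, 0.026, 0, 0, 0, -0.5]
    - [0, -0.27, 0.031, 0, 0, 0, -0.5]
    - [0, -0.3, 0.034, 0, 0, 0, -0.5]
    - [0, -0.326, 0.037, 0, 0, 0, -0.5]

```text
time_s: 8.8
tcp_pos: [0.4591, 0.3536, 0.1253]
ee_rot: [[0.284, -0.959, -0.001], [-0.959, -0.284, -0.001], [0.001, 0.002, -1.0]]
wrist_force: [-0.3, -0.5, -1.8]
gripper_width: 0.401
gripper_force: 30.0
```

Request:
steer_hand:
  segments:
    - [0, 0, 0, 0, 0, 0, 0]
    - [0, 0, 0, 0, 0, 0, 0]
    - [0, 0, 0, 0, 0, 0, 0]

```text
time_s: 9.1
tcp_pos: [0.4606, 0.3512, 0.1258]
ee_rot: [[0.282, -0.959, -0.001], [-0.959, -0.282, -0.001], [0.001, 0.001, -1.0]]
wrist_force: [0.6, 1.2, -1.2]
gripper_width: 0.405
gripper_force: 30.0
```

```bash
python3 -c "
from h import *
go(.4604,.3521,-.010,-73.5)"
```

```text
t 9.1 tcp [0.4606 0.3512 0.1258] shift [-0.001  -0.0003  0.1358] rot [ 0.08 -0.05 -0.12] len 0.136 w 0.4048617040328285 29.972693760018956 [ 0.58  1.24 -1.25]
```

Request:
steer_hand:
  segments:
    - [0, 0, 0, 0.04, 0, 0, 0]
    - [0, 0, 0, 0.08, 0, 0, 0]
    - [0, 0, 0, 0.11, 0, 0, 0]
    - [0, 0, 0, 0.125, 0, 0, 0]
    - [0, 0, 0, 0.135, 0, 0, 0]
    - [0, 0, 0, 0.135, 0, 0, 0]

```text
time_s: 9.7
tcp_pos: [0.4605, 0.3508, -0.0098]
ee_rot: [[0.281, -0.96, -0.002], [-0.96, -0.281, -0.002], [0.002, 0.002, -1.0]]
wrist_force: [-1.2, -0.1, -0.7]
gripper_width: 0.406
gripper_force: 30.0
```

Request:
steer_hand:
  segments:
    - [0, 0, 0, 0.0015, 0, 0, 0]
    - [0, 0, 0, 0.003, 0, 0, 0]
    - [0, 0, 0, 0.003, 0, 0, 0]

```text
time_s: 10.0
tcp_pos: [0.4611, 0.3527, -0.0107]
ee_rot: [[0.283, -0.959, 0.001], [-0.959, -0.283, 0.001], [-0.001, -0.001, -1.0]]
wrist_force: [-0.1, 0.1, -0.0]
gripper_width: 0.405
gripper_force: 30.0
```

Request:
steer_hand:
  segments:
    - [0, 0, 0, 0.001, 0, 0, 0]
    - [0, 0, 0, 0.002, 0, 0, 0]
    - [0, 0, 0, 0.002, 0, 0, 0]

```text
time_s: 10.3
tcp_pos: [0.4608, 0.3526, -0.0131]
ee_rot: [[0.283, -0.959, 0.001], [-0.959, -0.283, 0.0], [-0.0, -0.001, -1.0]]
wrist_force: [-0.5, 1.1, 1.7]
gripper_width: 0.401
gripper_force: 30.0
```

```bash
python3 -c "
from h import *
go(.4604,.3521,-.010,-73.5)"
```

```text
t 10.3 tcp [ 0.4608  0.3526 -0.0131] shift [ 0.0003  0.0005 -0.0031] rot [-0.04  0.02 -0.05] len 0.003 w 0.40070245157896667 29.964034420518146 [-0.53  1.05  1.67]
```

At the expected floor height. I'll release slowly and go up.

Request:
steer_hand:
  segments:
    - [0.45, 0, 0, 0, 0, 0, 0]
    - [0.5, 0, 0, 0, 0, 0, 0]
    - [0.6, 0, 0, 0, 0, 0, 0]
    - [0.65, 0, 0, 0, 0, 0, 0]
    - [0.65, 0, 0, 0, 0, 0, 0]
    - [0.65, 0, 0, -0.02, 0, 0, 0]
    - [0.65, 0, 0, -0.06, 0, 0, 0]
    - [0.65, 0, 0, -0.1, 0, 0, 0]

```text
time_s: 11.1
tcp_pos: [0.4603, 0.3516, 0.0868]
ee_rot: [[0.283, -0.959, -0.001], [-0.959, -0.283, -0.002], [0.002, 0.002, -1.0]]
wrist_force: [0.6, -0.2, 0.1]
gripper_width: 0.649
gripper_force: 0.0
```

Request:
steer_hand:
  segments:
    - [0.65, 0, 0, -0.02, 0, 0, 0]
    - [0.65, 0, 0, -0.02, 0, 0, 0]

```text
time_s: 11.3
tcp_pos: [0.4625, 0.3542, 0.1105]
ee_rot: [[0.283, -0.959, 0.006], [-0.959, -0.283, 0.006], [-0.004, -0.007, -1.0]]
wrist_force: [0.8, -0.4, -0.9]
gripper_width: 0.648
gripper_force: 0.0
```

```bash
python3 -c "
from h import *
go(.502,-.0163,.11,-74)"
```

```text
t 11.3 tcp [0.4625 0.3542 0.1105] shift [ 0.3665  0.0671 -0.0016] rot [-0.4   0.24  0.46] len 0.373 w 0.6477528312263525 0.0 [ 0.81 -0.43 -0.93]
```

Request:
steer_hand:
  segments:
    - [0.65, 0.045, 0.008, 0, 0, 0, 0.4]
    - [0.65, 0.09, 0.016, 0, 0, 0, 0.4]
    - [0.65, 0.138, 0.024, 0, 0, 0, 0.4]
    - [0.65, 0.186, 0.033, 0, 0, 0, 0.4]
    - [0.65, 0.234, 0.042, 0, 0, 0, 0.4]
    - [0.65, 0.28, 0.05, 0, 0, 0, 0.4]
    - [0.65, 0.325, 0.058, 0, 0, 0, 0.4]
    - [0.65, 0.365, 0.065, 0, 0, 0, 0.4]

```text
time_s: 12.1
tcp_pos: [0.5005, -0.0184, 0.1054]
ee_rot: [[0.275, -0.961, -0.002], [-0.961, -0.275, -0.0], [-0.0, 0.002, -1.0]]
wrist_force: [0.7, 1.2, -0.0]
gripper_width: 0.651
gripper_force: 0.0
```

Request:
steer_hand:
  segments:
    - [0.65, 0, 0, 0, 0, 0, 0]
    - [0.65, 0, 0, 0.03, 0, 0, 0]
    - [0.65, 0, 0, 0.03, 0, 0, 0]
    - [0.65, 0, 0, 0.03, 0, 0, 0]

```text
time_s: 12.5
tcp_pos: [0.5009, -0.016, 0.0758]
ee_rot: [[0.277, -0.961, -0.002], [-0.961, -0.277, -0.001], [0.0, 0.003, -1.0]]
wrist_force: [-0.6, 0.0, 0.6]
gripper_width: 0.647
gripper_force: 0.0
```

Run:
```python
from h import *
go(.502,-.0163,.013,-74)
w=cap('wrist');P=wpts(w);m=(P[...,2]>.078)&(P[...,2]<.092)&(np.hypot(P[...,0]-.502,P[...,1]+.016)<.03)&(w['pixels'].sum(-1)>150)
q=P[m];print(m.sum(),q.min(0),q.max(0),q.mean(0))
```

```text
t 12.5 tcp [ 0.5009 -0.016   0.0758] shift [ 0.0006 -0.0012  0.0628] rot [ 0.15 -0.01  0.08] len 0.063 w 0.6468830659195534 0.0 [-0.65  0.01  0.57]
2040 [ 0.48570009 -0.03439428  0.07801708] [0.52176643 0.00202838 0.08748045] [ 0.50434927 -0.01749422  0.08521546]
```

Request:
steer_hand:
  segments:
    - [0.65, 0, -0.001, 0.03, 0, 0, 0]
    - [0.65, 0, -0.001, 0.05, 0, 0, 0]
    - [0.65, 0, -0.001, 0.063, 0, 0, 0]
    - [0.65, 0, -0.001, 0.063, 0, 0, 0]
    - [0.3, 0, -0.001, 0.063, 0, 0, 0]
    - [0, 0, -0.001, 0.063, 0, 0, 0]
    - [0, 0, -0.001, 0.063, 0, 0, 0]
    - [0, 0, -0.001, 0.063, 0, 0, 0]

```text
time_s: 13.35
tcp_pos: [0.5031, -0.0157, 0.0143]
ee_rot: [[0.276, -0.961, 0.002], [-0.961, -0.276, 0.0], [0.0, -0.002, -1.0]]
wrist_force: [-0.5, 0.6, 3.6]
gripper_width: 0.403
gripper_force: 30.3
```

Request:
steer_hand:
  segments:
    - [0, 0, 0, 0, 0, 0, 0]
    - [0, 0, 0, 0, 0, 0, 0]

```text
time_s: 13.55
tcp_pos: [0.5031, -0.0158, 0.0143]
ee_rot: [[0.276, -0.961, 0.001], [-0.961, -0.276, 0.0], [0.0, -0.001, -1.0]]
wrist_force: [-0.4, 0.9, 6.1]
gripper_width: 0.403
gripper_force: 30.2
```

Request:
steer_hand:
  segments:
    - [0, 0, 0, -0.02, 0, 0, 0]
    - [0, 0, 0, -0.06, 0, 0, 0]
    - [0, 0, 0, -0.1, 0, 0, 0]
    - [0, 0, 0, -0.112, 0, 0, 0]
    - [0, 0, 0, -0.112, 0, 0, 0]
    - [0, 0, 0, -0.112, 0, 0, 0]

```text
time_s: 14.15
tcp_pos: [0.5013, -0.0161, 0.1241]
ee_rot: [[0.275, -0.961, -0.003], [-0.961, -0.275, 0.0], [-0.001, 0.002, -1.0]]
wrist_force: [0.5, 0.4, -1.3]
gripper_width: 0.402
gripper_force: 30.3
```

```bash
python3 -c "
from h import *
go(.4808,.2831,.126,-73.5)"
```

```text
t 14.15 tcp [ 0.5013 -0.0161  0.1241] shift [-0.2932 -0.0627 -0.0018] rot [ 0.14  0.05 -0.51] len 0.3 w 0.4023885194528176 30.2969001699239 [ 0.54  0.37 -1.3 ]
```

Request:
steer_hand:
  segments:
    - [0, -0.045, -0.009, 0, 0, 0, -0.5]
    - [0, -0.09, -0.019, 0, 0, 0, -0.5]
    - [0, -0.135, -0.028, 0, 0, 0, -0.5]
    - [0, -0.18, -0.038, 0, 0, 0, -0.5]
    - [0, -0.22, -0.047, 0, 0, 0, -0.5]
    - [0, -0.26, -0.055, 0, 0, 0, -0.5]
    - [0, -0.293, -0.062, 0, 0, 0, -0.5]
    - [0, -0.293, -0.062, 0, 0, 0, -0.5]

```text
time_s: 14.95
tcp_pos: [0.4801, 0.2856, 0.1225]
ee_rot: [[0.288, -0.957, -0.003], [-0.957, -0.288, -0.002], [0.002, 0.003, -1.0]]
wrist_force: [0.6, -1.3, -0.4]
gripper_width: 0.406
gripper_force: 30.3
```

Request:
steer_hand:
  segments:
    - [0, 0, 0, 0, 0, 0, 0]
    - [0, 0, 0, 0, 0, 0, 0]

```text
time_s: 15.15
tcp_pos: [0.4804, 0.2813, 0.1239]
ee_rot: [[0.284, -0.959, -0.003], [-0.959, -0.284, -0.002], [0.002, 0.003, -1.0]]
wrist_force: [0.6, -0.3, -0.7]
gripper_width: 0.401
gripper_force: 30.3
```

Run:
```python
from h import *
go(.4808,.2831,-.009,-73.5)
c=cap('top');w=cap('wrist');P=pts(c);Z=P[...,2]
m=(np.hypot(P[...,0]-.46,P[...,1]-.352)<.03)&(Z>.05)&(Z<.07);print('jar1',m.sum(),P[m].mean(0) if m.any() else 0)
o=np.zeros((600,800,3),np.uint8);o[:384,:512]=w['pixels'][:,:,::-1]
o[384:600,:288]=cv2.resize(c['pixels'][140:260,80:240,::-1],(288,216))
cv2.imwrite('pics/c5.png',o)
```

```text
t 15.15 tcp [0.4804 0.2813 0.1239] shift [-0.0018 -0.0013  0.1329] rot [ 0.18 -0.09 -0.02] len 0.133 w 0.40097742971273387 30.296751405112445 [ 0.61 -0.31 -0.7 ]
jar1 1 [0.47724035 0.3549044  0.05764012]
```

View pics/c5.png

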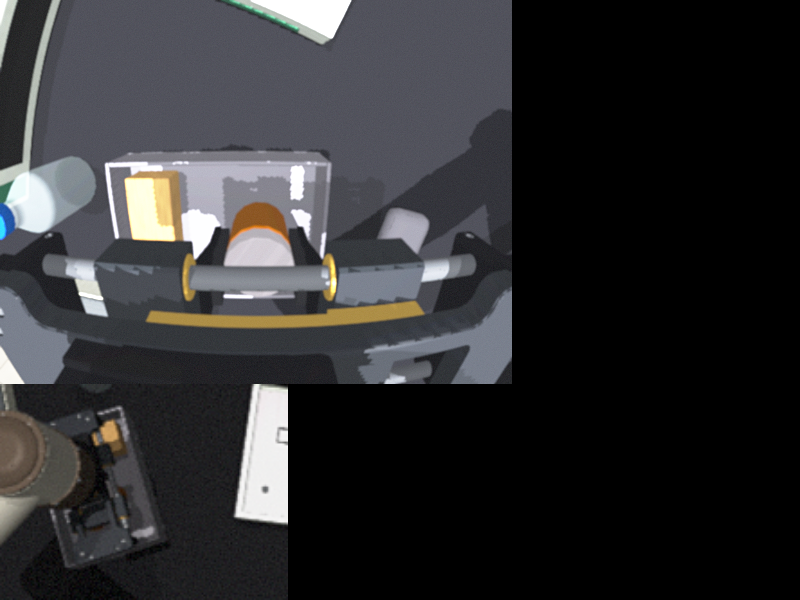

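The held jar (260,240 in the wrist view) is over the free part of the tote, clear of the walls and of the carton at (152,205). I'll lower it.

Request:
steer_hand:
  segments:
    - [0, -0.0005, -0.001, 0.04, 0, 0, 0]
    - [0, -0.001, -0.001, 0.08, 0, 0, 0]
    - [0, -0.001, -0.001, 0.11, 0, 0, 0]
    - [0, -0.001, -0.001, 0.125, 0, 0, 0]
    - [0, -0.001, -0.001, 0.132, 0, 0, 0]
    - [0, -0.001, -0.001, 0.132, 0, 0, 0]
    - [0, -0.001, -0.001, 0.132, 0, 0, 0]

```text
time_s: 15.95
tcp_pos: [0.4827, 0.2842, -0.0055]
ee_rot: [[0.284, -0.959, 0.002], [-0.959, -0.284, 0.001], [-0.001, -0.002, -1.0]]
wrist_force: [-0.2, 0.2, -0.9]
gripper_width: 0.406
gripper_force: 30.3
```

Request:
steer_hand:
  segments:
    - [0, 0, 0, 0.0015, 0, 0, 0]
    - [0, 0, 0, 0.003, 0, 0, 0]
    - [0, 0, 0, 0.003, 0, 0, 0]

```text
time_s: 16.25
tcp_pos: [0.482, 0.2842, -0.0091]
ee_rot: [[0.284, -0.959, 0.001], [-0.959, -0.284, 0.001], [-0.0, -0.001, -1.0]]
wrist_force: [0.1, -0.8, 0.3]
gripper_width: 0.401
gripper_force: 30.3
```

Request:
steer_hand:
  segments:
    - [0, 0, 0, 0.0015, 0, 0, 0]
    - [0, 0, 0, 0.0025, 0, 0, 0]
    - [0, 0, 0, 0.0025, 0, 0, 0]

```text
time_s: 16.55
tcp_pos: [0.482, 0.2842, -0.0116]
ee_rot: [[0.285, -0.959, 0.0], [-0.959, -0.285, 0.0], [0.0, -0.0, -1.0]]
wrist_force: [-1.9, 0.5, 3.4]
gripper_width: 0.402
gripper_force: 30.3
```

Request:
steer_hand:
  segments:
    - [0.45, 0, 0, 0, 0, 0, 0]
    - [0.5, 0, 0, 0, 0, 0, 0]
    - [0.6, 0, 0, 0, 0, 0, 0]
    - [0.65, 0, 0, 0, 0, 0, 0]
    - [0.65, 0, 0, 0, 0, 0, 0]
    - [0.65, 0, 0, -0.02, 0, 0, 0]
    - [0.65, 0, 0, -0.06, 0, 0, 0]
    - [0.65, 0, 0, -0.1, 0, 0, 0]

```text
time_s: 17.35
tcp_pos: [0.4814, 0.2835, 0.0884]
ee_rot: [[0.285, -0.959, -0.002], [-0.959, -0.285, -0.002], [0.001, 0.002, -1.0]]
wrist_force: [1.1, 0.8, 0.4]
gripper_width: 0.645
gripper_force: 0.0
```

Request:
steer_hand:
  segments:
    - [0.65, 0, 0, -0.02, 0, 0, 0]
    - [0.65, 0, 0, -0.02, 0, 0, 0]

```text
time_s: 17.55
tcp_pos: [0.4839, 0.2857, 0.1118]
ee_rot: [[0.285, -0.959, 0.006], [-0.959, -0.285, 0.005], [-0.003, -0.007, -1.0]]
wrist_force: [0.3, 0.4, 0.6]
gripper_width: 0.65
gripper_force: 0.0
```

```bash
python3 -c "
from h import *
go(.4976,-.3344,.14,-162)"
```

```text
t 17.55 tcp [0.4839 0.2857 0.1118] shift [ 0.5982  0.1633 -0.0314] rot [-0.18  0.48 88.56] len 0.621 w 0.6499657336873347 0.0 [0.26 0.42 0.59]
```

Request:
steer_hand:
  segments:
    - [0.6, 0.02, 0.006, -0.03, 0, 0, 8]
    - [0.6, 0.065, 0.018, -0.04, 0, 0, 16]
    - [0.6, 0.11, 0.03, -0.04, 0, 0, 24]
    - [0.6, 0.155, 0.043, -0.04, 0, 0, 32]
    - [0.6, 0.2, 0.055, -0.04, 0, 0, 40]
    - [0.6, 0.245, 0.067, -0.04, 0, 0, 48]
    - [0.6, 0.29, 0.079, -0.04, 0, 0, 56]
    - [0.6, 0.335, 0.091, -0.04, 0, 0, 64]

```text
time_s: 18.35
tcp_pos: [0.4889, -0.0648, 0.1469]
ee_rot: [[-0.741, -0.672, -0.002], [-0.672, 0.741, 0.0], [0.001, 0.001, -1.0]]
wrist_force: [1.2, 0.4, -0.1]
gripper_width: 0.598
gripper_force: 0.0
```

Run:
```python
from h import *
go(.4976,-.3344,.14,-162)
c=cap('top');P=pts(c);Z=P[...,2]
np.savez('top3.npz',**c)
for n,p in [('jar1',(.461,.352)),('jar2',(.482,.284))]:
    m=(np.hypot(P[...,0]-p[0],P[...,1]-p[1])<.027)&(Z>.05)&(Z<.07);print(n,m.sum(),P[m].mean(0) if m.any() else 0)
im=c['pixels'][:,:,::-1];o=np.zeros((600,800,3),np.uint8)
a=cv2.resize(im[145:250,90:180],None,fx=4,fy=4,interpolation=cv2.INTER_CUBIC);o[:420,:360]=a
b=cv2.resize(im[150:215,210:300],None,fx=4.8,fy=4.8,interpolation=cv2.INTER_CUBIC);o[:b.shape[0],365:365+b.shape[1]]=b
cv2.imwrite('pics/c6.png',o)
```

```text
t 18.35 tcp [ 0.4889 -0.0648  0.1469] shift [ 0.1747 -0.2055  0.0069] rot [ 0.05 -0.09 24.21] len 0.27 w 0.5984903974822322 0.0 [ 1.16  0.44 -0.14]
jar1 134 [0.46058922 0.35031597 0.05868987]
jar2 131 [0.48090684 0.2833137  0.05869941]
```

View pics/c6.png

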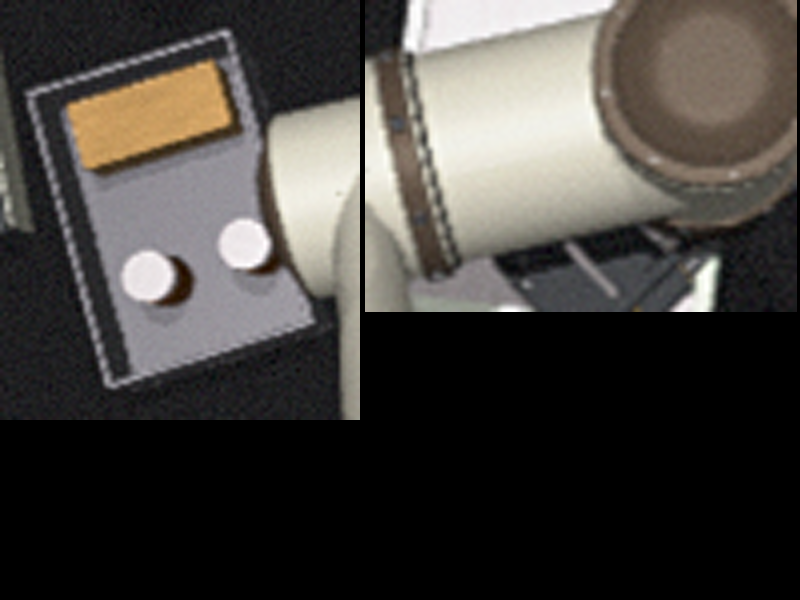

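Both jars stand upright and released in the tote, caps at (150,275) and (245,243) at height 59 mm, and the carton is undisturbed. Next is the probe.

Request:
steer_hand:
  segments:
    - [0.6, 0.029, -0.034, 0, 0, 0, 4]
    - [0.6, 0.058, -0.068, 0, 0, 0, 8]
    - [0.6, 0.087, -0.102, 0, 0, 0, 12]
    - [0.6, 0.117, -0.137, 0, 0, 0, 18]
    - [0.6, 0.146, -0.172, 0, 0, 0, 24.2]
    - [0.6, 0.175, -0.2055, 0, 0, 0, 24.2]
    - [0.6, 0.175, -0.2055, 0, 0, 0, 24.2]

```text
time_s: 19.1
tcp_pos: [0.4989, -0.3369, 0.1457]
ee_rot: [[-0.951, -0.309, -0.003], [-0.309, 0.951, 0.0], [0.002, 0.001, -1.0]]
wrist_force: [-0.5, 0.4, -0.7]
gripper_width: 0.603
gripper_force: 0.0
```

Request:
steer_hand:
  segments:
    - [0.6, 0, 0, 0, 0, 0, 0]
    - [0.6, 0, 0, 0, 0, 0, 0]

```text
time_s: 19.3
tcp_pos: [0.4994, -0.3319, 0.147]
ee_rot: [[-0.949, -0.315, -0.002], [-0.315, 0.949, 0.001], [0.001, 0.001, -1.0]]
wrist_force: [-0.6, 0.6, 0.2]
gripper_width: 0.6
gripper_force: 0.0
```

Run:
```python
from h import *
go(.4976,-.3344,.14,-162)
w=cap('wrist');c=cap('top');t=dict(np.load('top.npz'));np.savez('top4.npz',**c)
P=wpts(w)
m=(P[...,2]>.134)&(P[...,2]<.146)&(np.hypot(P[...,0]-.4976,P[...,1]+.3344)<.03)&(w['pixels'].sum(-1)>120)
q=(P[m][:,:2]*1000).astype(np.float32);print(m.sum(),cv2.minAreaRect(q),P[m].mean(0))
im=c['pixels'][:,:,::-1];o=np.zeros((600,800,3),np.uint8)
o[:384,:512]=w['pixels'][:,:,::-1]
o[384:600,:288]=cv2.resize(im[130:226,190:318],(288,216))
b=cv2.resize(im[148:188,225:265],None,fx=5.4,fy=5.4,interpolation=cv2.INTER_CUBIC);o[384:600,300:516]=b
cv2.imwrite('pics/c7.png',o)
```

```text
t 19.3 tcp [ 0.4994 -0.3319  0.147 ] shift [ 0.0025 -0.0019  0.007 ] rot [ 0.08 -0.07  0.36] len 0.008 w 0.5995658575375379 0.0 [-0.59  0.55  0.23]
1103 ((498.2821044921875, -334.90252685546875), (34.15095138549805, 24.016469955444336), 18.739803314208984) [ 0.49645965 -0.33546621  0.14018678]
```

View pics/c7.png

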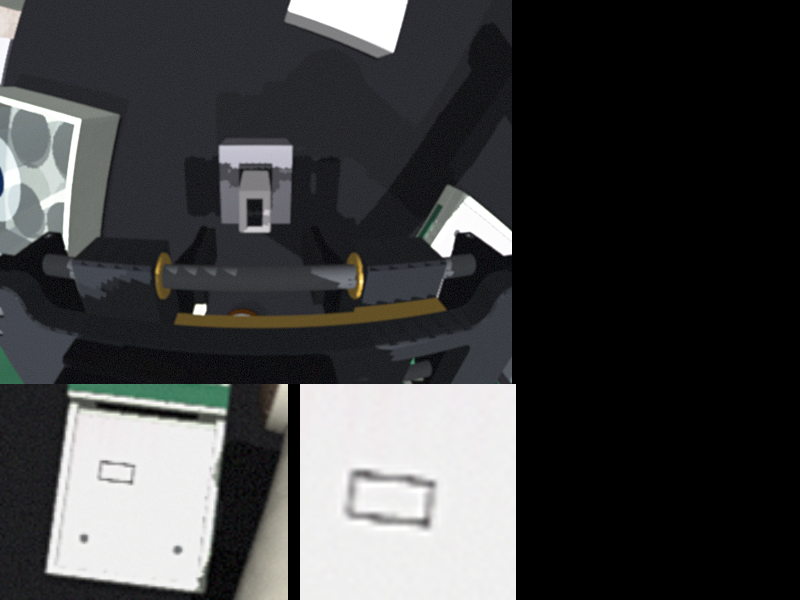

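The mark is fully visible now, with crop corners at (350,472), (435,483), (430,525) and (347,515). The probe handle is centred under the fingers at (255,215).

Run:
```python
from h import *
c=dict(np.load('top4.npz'))
g=cv2.cvtColor(c['pixels'],cv2.COLOR_RGB2GRAY)[158:180,228:254];b=cv2.resize(g,None,fx=8,fy=8,interpolation=cv2.INTER_CUBIC)
k=(b<200).astype(np.uint8);N,L,S,C=cv2.connectedComponentsWithStats(k);i=1+np.argmax(S[1:,4])
v,u=np.nonzero(L==i);W=np.array([plane(c,228+(a+.5)/8-.5,158+(d+.5)/8-.5,.030)[:2]*1000 for a,d in zip(u[::2],v[::2])],np.float32)
print(S[i],'outer rect',cv2.minAreaRect(W))
q=[plane(c,225+(a-300)/5.4-.4,148+(d-384)/5.4-.4,.03)[:2]*1000 for a,d in[(350,472),(435,483),(430,525),(347,515)]];print(np.mean(q,0))
# tray pose again, from the outer floor/rim points
P=pts(c);Z=P[...,2];m=(Z>.037)&(Z<.046)&(abs(P[...,0]-.55)<.14)&(abs(P[...,1])<.13)
print(cv2.minAreaRect((P[m][:,:2]*1000).astype(np.float32)))
```

```text
[  42   46  136   90 4425] outer rect ((584.7764282226562, 27.98661994934082), (47.06147003173828, 28.886560440063477), 81.16499328613281)
[584.56594963  27.69036581]
((550.9141845703125, 3.6999282836914062), (200.19932556152344, 221.7916259765625), 81.28821563720703)
```

Request:
steer_hand:
  segments:
    - [0.6, 0.001, -0.001, 0.03, 0, 0, 0.2]
    - [0.6, 0.001, -0.001, 0.06, 0, 0, 0.2]
    - [0.6, 0.001, -0.001, 0.08, 0, 0, 0.2]
    - [0.6, 0.001, -0.001, 0.094, 0, 0, 0.2]
    - [0.6, 0.001, -0.001, 0.094, 0, 0, 0.2]
    - [0.6, 0.001, -0.001, 0.094, 0, 0, 0.2]

```text
time_s: 20.0
tcp_pos: [0.4998, -0.3334, 0.0546]
ee_rot: [[-0.95, -0.313, 0.0], [-0.313, 0.95, -0.001], [-0.0, -0.001, -1.0]]
wrist_force: [0.4, -0.3, -0.1]
gripper_width: 0.599
gripper_force: 0.0
```

```bash
python3 -c "
from h import *
go(.4982,-.3348,.053,-161.5)"
```

```text
t 20.0 tcp [ 0.4998 -0.3334  0.0546] shift [ 0.002  -0.0008  0.0016] rot [-0.04  0.02 -0.27] len 0.003 w 0.5989109008788055 0.0 [ 0.41 -0.32 -0.07]
```

Request:
steer_hand:
  segments:
    - [0.6, 0.0015, -0.0005, 0.001, 0, 0, -0.2]
    - [0.5, 0.0015, -0.0005, 0.001, 0, 0, -0.2]
    - [0.4, 0.0015, -0.0005, 0.001, 0, 0, -0.2]
    - [0.3, 0.0015, -0.0005, 0.001, 0, 0, -0.2]
    - [0, 0.0015, -0.0005, 0.001, 0, 0, -0.2]
    - [0, 0.0015, -0.0005, 0.001, 0, 0, -0.2]
    - [0, 0.0015, -0.0005, 0.001, 0, 0, -0.2]
    - [0, 0.0015, -0.0005, 0.001, 0, 0, -0.2]

```text
time_s: 20.8
tcp_pos: [0.4981, -0.3351, 0.0531]
ee_rot: [[-0.949, -0.315, 0.0], [-0.315, 0.949, -0.0], [-0.0, -0.0, -1.0]]
wrist_force: [-0.2, -0.7, 1.3]
gripper_width: 0.277
gripper_force: 30.0
```

Request:
steer_hand:
  segments:
    - [0, 0, 0, 0, 0, 0, 0]
    - [0, 0, 0, 0, 0, 0, 0]

```text
time_s: 21.0
tcp_pos: [0.4982, -0.3351, 0.0531]
ee_rot: [[-0.949, -0.315, 0.0], [-0.315, 0.949, -0.0], [-0.0, -0.0, -1.0]]
wrist_force: [-0.8, -0.5, 1.4]
gripper_width: 0.274
gripper_force: 30.0
```

```bash
python3 -c "
from h import *
go(.4982,-.3348,.153,-161.5)"
```

```text
t 21.0 tcp [ 0.4982 -0.3351  0.0531] shift [-0.0002  0.0002 -0.0999] rot [-0.02  0.01 -0.17] len 0.1 w 0.27419521968005517 29.995514878537506 [-0.84 -0.5   1.43]
```

Request:
steer_hand:
  segments:
    - [0, 0, 0, -0.01, 0, 0, 0]
    - [0, 0, 0, -0.03, 0, 0, 0]
    - [0, 0, 0, -0.05, 0, 0, 0]
    - [0, 0, 0, -0.07, 0, 0, 0]
    - [0, 0, 0, -0.09, 0, 0, 0]
    - [0, 0, 0, -0.1, 0, 0, 0]
    - [0, 0, 0, -0.1, 0, 0, 0]

```text
time_s: 21.7
tcp_pos: [0.4987, -0.3351, 0.1546]
ee_rot: [[-0.949, -0.315, 0.003], [-0.315, 0.949, -0.001], [-0.002, -0.002, -1.0]]
wrist_force: [0.5, 0.2, -1.6]
gripper_width: 0.274
gripper_force: 30.0
```

```bash
python3 -c "
from h import *
go(.5848,.0282,.153,-98.8)"
```

```text
t 21.7 tcp [ 0.4987 -0.3351  0.1546] shift [-0.196   0.3178  0.0015] rot [ -0.17   0.07 -62.87] len 0.373 w 0.27384256165445336 29.995484724640846 [ 0.45  0.22 -1.59]
```

Request:
steer_hand:
  segments:
    - [0, -0.02, 0.03, 0, 0, 0, -7]
    - [0, -0.044, 0.07, 0, 0, 0, -14]
    - [0, -0.068, 0.11, 0, 0, 0, -21]
    - [0, -0.093, 0.15, 0, 0, 0, -28]
    - [0, -0.118, 0.19, 0, 0, 0, -36]
    - [0, -0.142, 0.23, 0, 0, 0, -44]
    - [0, -0.167, 0.27, 0, 0, 0, -52]
    - [0, -0.185, 0.3, 0, 0, 0, -59]

```text
time_s: 22.5
tcp_pos: [0.5787, 0.0107, 0.1515]
ee_rot: [[-0.213, -0.977, -0.002], [-0.977, 0.213, 0.0], [0.001, 0.002, -1.0]]
wrist_force: [0.3, -0.1, -1.8]
gripper_width: 0.274
gripper_force: 30.0
```

Request:
steer_hand:
  segments:
    - [0, -0.005, 0.003, 0, 0, 0, -1.9]
    - [0, -0.009, 0.015, 0, 0, 0, -3.8]
    - [0, -0.009, 0.015, 0, 0, 0, -3.8]
    - [0, -0.009, 0.015, 0, 0, 0, -3.8]
    - [0, -0.009, 0.015, 0, 0, 0, -3.8]

```text
time_s: 23.0
tcp_pos: [0.5664, 0.019, 0.1531]
ee_rot: [[-0.156, -0.988, 0.0], [-0.988, 0.156, -0.0], [-0.0, -0.0, -1.0]]
wrist_force: [-1.0, -0.1, -1.0]
gripper_width: 0.272
gripper_force: 30.0
```

```bash
python3 -c "
from h import *
go(.5848,.0282,.09,-98.8)"
```

```text
t 23.0 tcp [0.5664 0.019  0.1531] shift [-0.012  -0.0167  0.0631] rot [-0.01  0.   -0.18] len 0.066 w 0.2719251112670955 29.99557363567874 [-1.05 -0.06 -1.03]
```

Request:
steer_hand:
  segments:
    - [0, -0.006, -0.008, 0, 0, 0, -0.2]
    - [0, -0.012, -0.0167, 0.02, 0, 0, -0.2]
    - [0, -0.012, -0.0167, 0.04, 0, 0, -0.2]
    - [0, -0.012, -0.0167, 0.06, 0, 0, -0.2]
    - [0, -0.012, -0.0167, 0.06, 0, 0, -0.2]
    - [0, -0.012, -0.0167, 0.06, 0, 0, -0.2]
    - [0, -0.012, -0.0167, 0.06, 0, 0, -0.2]

```text
time_s: 23.7
tcp_pos: [0.5863, 0.0294, 0.0943]
ee_rot: [[-0.151, -0.989, 0.003], [-0.989, 0.151, 0.0], [-0.001, -0.003, -1.0]]
wrist_force: [0.0, -0.5, -0.2]
gripper_width: 0.271
gripper_force: 30.0
```

Run:
```python
from h import *
go(.5848,.0282,.0721,-98.8)
w=cap('wrist');c=cap('scene');np.savez('w.npz',**w);np.savez('s.npz',**c)
o=np.zeros((600,800,3),np.uint8)
a=cv2.resize(w['pixels'][130:240,190:350,::-1],(800,550)[:2] if 0 else (480,330),interpolation=cv2.INTER_CUBIC);o[:330,:480]=a
T=c['world_from_camera'];K=c['K'];p=T[:3,:3].T@(np.array([.585,.028,.04])-T[:3,3]);u=int(K[0,2]+K[0,0]*p[0]/-p[2]);v=int(K[1,2]+K[1,1]*p[1]/p[2]);print(u,v)
b=cv2.resize(c['pixels'][v-30:v+22,u-50:u+50,::-1],None,fx=5,fy=5,interpolation=cv2.INTER_CUBIC);o[335:595,:500]=b
t=cap('top');o[:330,490:790]=cv2.resize(t['pixels'][145:188,225:264,::-1],(300,330),interpolation=cv2.INTER_CUBIC)
cv2.imwrite('pics/c8.png',o)
```

```text
t 23.7 tcp [0.5863 0.0294 0.0943] shift [0.0015 0.0014 0.0222] rot [-0.15  0.04  0.13] len 0.022 w 0.2712131990310749 29.995561139658093 [ 0.05 -0.46 -0.2 ]
254 208
```

View pics/c8.png

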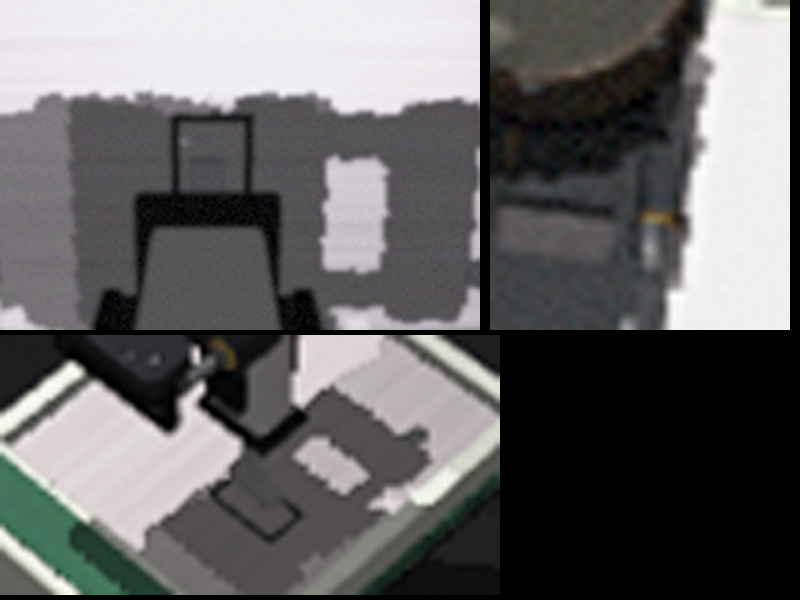

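The wrist crop shows the outline's far line at y≈118 and its sides at x≈175 and 248, parallel to the flange. The foot's far end is at about (190–225,158). I'll quantify it.

Run:
```python
from h import *
w=dict(np.load('w.npz'));K=w['K'];T=w['world_from_camera']
def ray(cx,cy,z):
    u=190+cx/3-.33;v=130+cy/3-.33;x=(u-K[0,2])/K[0,0];y=(v-K[1,2])/K[1,1];t=np.hypot(x,y);d=T[:3,:3]@np.array([x/t*np.sin(t),-y/t*np.sin(t),-np.cos(t)])
    return (T[:3,3]+d*(z-T[2,3])/d[2])[:2]*1000
a=np.radians(81.2);L=np.array([np.cos(a),np.sin(a)]);S=np.array([-L[1],L[0]]);m=np.array([584.8,28.2])
for n,x,y,z in [('farL',175,118,.03),('farR',248,118,.03),('sideL',175,180,.03),('sideR',248,180,.03),('footL',190,158,.0455),('footR',225,158,.0455)]:
    p=ray(x,y,z);print(n,p.round(1),'along',((p-m)@L).round(1),'across',((p-m)@S).round(1))
g=w['pixels'][165:200,245:272].sum(-1)//3
for v in range(0,30,1): print(165+v,g[v])
```

```text
farL [593.5   6.3] along -20.3 across -11.9
farR [571.6   9.6] along -20.4 across 10.2
sideL [596.6  25.7] along -0.7 across -12.0
sideR [574.3  29. ] along -0.8 across 10.5
footL [590.   15.4] along -11.9 across -7.0
footR [580.   16.9] along -11.9 across 3.1
165 [121 120 121 121 122 121 121 119 124 133 140 132 128 128 144 154 155 154
 169 199 213 206 185 141  99  84  82]
166 [122 125 122 119 116 112 118 115 117 118 117 118 118 118 114 108 100 104
 132 178 190 173 151 108  89  81  80]
167 [117 115 103  96  89  90  92  93  98  99 101 101 100 101  96  78  71  71
  93 132 139 118  95  77  70  69  69]
168 [100  94  80  63  53  48  53  56  62  67  64  67  66  66  59  50  44  38
  53  68  69  59  43  42  39  45  45]
169 [85 69 48 30 24 26 31 29 33 37 38 33 37 32 33 27 32 25 25 32 23 29 28 30
 28 26 23]
170 [81 66 42 19 32 47 50 50 47 47 50 46 47 48 49 52 49 52 50 50 49 49 49 48
 48 48 39]
171 [80 67 39 30 43 65 74 77 74 75 72 72 75 71 75 75 73 75 74 73 74 75 74 72
 80 70 49]
172 [85 72 44 29 48 76 86 83 87 83 89 84 84 87 84 84 85 84 86 86 83 83 87 81
 85 78 60]
173 [84 72 46 26 51 79 82 8
[... 1289 characters left out ...]
 [87 78 50 26 43 73 83 84 81 74 80 81 80 79 80 79 78 76 76 76 87 86 85 87
 87 81 56]
188 [84 76 55 29 45 73 84 83 80 78 82 77 79 78 80 84 79 81 82 77 80 85 87 86
 83 79 58]
189 [84 76 49 30 39 74 79 82 76 77 79 76 80 77 80 81 80 81 80 81 84 86 83 85
 84 76 54]
190 [87 77 51 24 43 72 86 83 80 74 78 81 77 79 82 76 81 82 77 73 84 82 82 83
 88 80 51]
191 [86 77 50 22 43 78 82 85 80 77 77 80 81 80 80 78 79 84 81 81 84 85 86 85
 88 79 55]
192 [83 75 48 26 45 69 81 84 77 77 75 76 75 75 75 80 81 75 77 74 79 81 81 86
 82 79 52]
193 [68 65 36 23 37 56 69 67 61 60 65 64 63 67 62 63 62 66 65 62 66 66 69 67
 65 65 38]
194 [36 40 28 15 19 36 37 38 41 38 41 41 41 39 41 42 40 41 35 38 39 43 38 45
 39 41 32]
```

The foot is about 2 mm off along the outline and 1.2 mm across it, inside the 5 mm margin. I'll correct that and go down gently.

Request:
steer_hand:
  segments:
    - [0, 0.002, 0.0013, 0.005, 0, 0, 0]
    - [0, 0.002, 0.0013, 0.01, 0, 0, 0]
    - [0, 0.002, 0.0013, 0.013, 0, 0, 0]
    - [0, 0.002, 0.0013, 0.013, 0, 0, 0]
    - [0, 0.002, 0.0013, 0.013, 0, 0, 0]
    - [0, 0.002, 0.0013, 0.013, 0, 0, 0]

```text
time_s: 24.45
tcp_pos: [0.5836, 0.0276, 0.08]
ee_rot: [[-0.151, -0.989, 0.0], [-0.989, 0.151, -0.0], [-0.0, -0.0, -1.0]]
wrist_force: [1.1, 0.2, -1.2]
gripper_width: 0.275
gripper_force: 30.0
```

Create avg.py:
```python
from h import *
a=[]
for _ in range(6):
    w=r.capture('wrist');s=r.sense();a.append(np.r_[s['tcp_pos'],s['wrist_force'],s['moment']])
print('mean',np.mean(a,0).round(4),'sd',np.std(a,0).round(4)[2:6])
```

```bash
python3 avg.py
```

```text
mean [ 0.5835  0.0276  0.0801  0.2517  0.0076 -1.5504  0.0897 -0.0505 -0.0263] sd [0.     0.3969 0.6218 0.1612]
```

Request:
steer_hand:
  segments:
    - [0, 0, -0.0012, 0, 0, 0, 0]
    - [0, 0, -0.0012, 0.001, 0, 0, 0]
    - [0, 0, -0.0012, 0.002, 0, 0, 0]
    - [0, 0, -0.0012, 0.003, 0, 0, 0]
    - [0, 0, -0.0012, 0.004, 0, 0, 0]
    - [0, 0, -0.0012, 0.004, 0, 0, 0]
    - [0, 0, -0.0012, 0.004, 0, 0, 0]

```text
time_s: 25.45
tcp_pos: [0.5847, 0.0274, 0.0762]
ee_rot: [[-0.151, -0.989, 0.0], [-0.989, 0.151, -0.0], [-0.0, -0.0, -1.0]]
wrist_force: [0.1, 1.5, 0.2]
gripper_width: 0.279
gripper_force: 30.0
```

```bash
python3 avg.py
```

```text
mean [ 0.5846  0.0274  0.0761 -0.4026 -0.0398  0.8632  0.0981  0.0866 -0.0078] sd [0.     0.3913 0.4186 0.4313]
```

Contact: a force change of about 2.4 N at the expected 2 mm of travel. Now the remaining press.

Request:
steer_hand:
  segments:
    - [0, 0, 0, 0.001, 0, 0, 0]
    - [0, 0, 0, 0.002, 0, 0, 0]
    - [0, 0, 0, 0.003, 0, 0, 0]
    - [0, 0, 0, 0.0036, 0, 0, 0]
    - [0, 0, 0, 0.0036, 0, 0, 0]
    - [0, 0, 0, 0.0036, 0, 0, 0]

```text
time_s: 26.35
tcp_pos: [0.5847, 0.0274, 0.0725]
ee_rot: [[-0.151, -0.989, 0.0], [-0.989, 0.151, -0.0], [-0.0, -0.0, -1.0]]
wrist_force: [-0.1, 0.5, 2.1]
gripper_width: 0.273
gripper_force: 30.0
```

```bash
python3 avg.py
```

Run:
```python
from h import *
w=cap('wrist');c=cap('scene')
o=np.zeros((560,800,3),np.uint8)
o[:330,:480]=cv2.resize(w['pixels'][130:240,190:350,::-1],(480,330),interpolation=cv2.INTER_CUBIC)
o[335:335+225,:500]=cv2.resize(c['pixels'][180:225,204:304,::-1],None,fx=5,fy=5,interpolation=cv2.INTER_CUBIC)
cv2.imwrite('pics/c9.png',np.clip(o*1.4,0,255).astype(np.uint8))
```

```text
mean [ 0.5847  0.0274  0.0725 -0.5476  0.2015  2.5244  0.1249  0.1701 -0.0234] sd [0.     0.6427 0.3324 0.389 ]
```

View pics/c9.png

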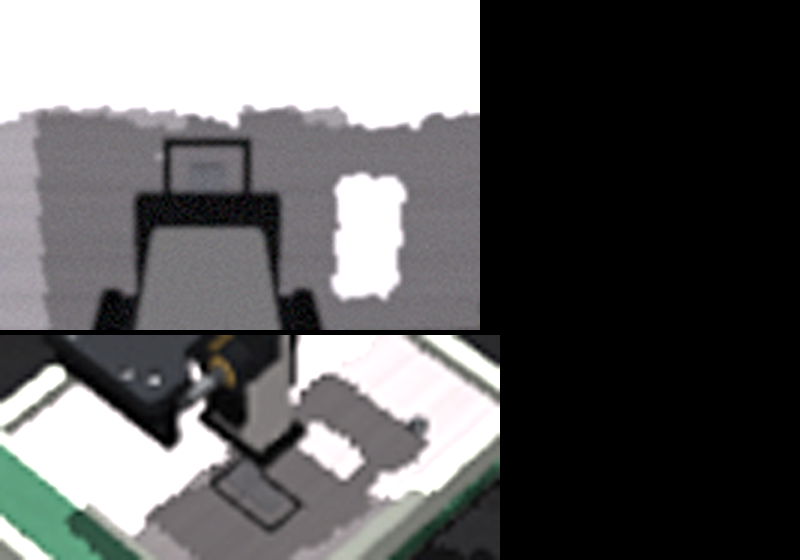

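The foot (x 190–225, far end y≈160) is centred in the outline (x 167–248, far line y≈141). The gaps are about 5 mm, the sides are parallel, and the press is about 4.1 N, so roughly 6 mm of travel. Handing in.

```bash
python3 -c "
from station import r
print(r.finish_job())"
```

```text
the job is handed in; nothing more can be done
None
```

I handed the job in at about 27 s. Both jars stand upright and released in the tote, and the probe is held upright, centred and lined up in the outline, pressed to about half its travel (about 4 N).

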